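# Pin the lid back on the can-sample case

## Task

The clear lid of the steel sample case is lying in place with its yellow hinge knuckle between the two dark ones of the case, but the hinge pin is out. Take the long hinge pin with the blue grip out of the white pin block, slide it down through the three aligned knuckles until its flange rests on the flared top one, and let go. Leave the short orange-gripped latch pin in the block and the lid lying closed on the case.

Things in the scene. Friction and masses are not known exactly. Their poses are not given: they have to be found in the camera images.
- hinge_pin: Hinge pin, upright, 0.18 kg: steel shaft 14 mm thick, 96 long, nose tapered to 6 over the last 10; flange 52 wide, 6 thick; round blue grip 26 wide, 45 tall. Origin: tip of the nose; z up: flange underside at 96, grip 102 to 147. Starts in a hole of the white block (fixed, 70 x 160 x 104 tall, two holes 20 wide, 80 apart), flange on its top; lift over 96 to free it.
- latch_pin: The wrong pin, in the block's other hole, to be left there: same shape, but orange grip and a shaft only 45 mm long (flange 45 to 51, grip 51 to 96 above its origin, the tip of its nose; z up). Its flange and grip stand as high as the hinge pin's.
- hinge_mouth (a point): Centre of the rim of the top knuckle of the case's hinge, 146 mm above the table; z up the hinge axis, y away from the case (fixed steel box 200 x 180 x 90, wall 30 from the axis), x along its side. Mouth 40 wide inside, narrowing over 16 to the 24 bore. Dark knuckles 0 to 34 and 68 to 91 below it, open below; dark strap at +y. Pin home: flange on this rim, nose 96 below.
- lid: Loose lid, 0.6 kg: clear plate 200 x 180 x 10 mm with yellow edges and a yellow knuckle (34 wide, 24 bore, 26 tall), lying flat on the case, plate top 100 above the table. Origin: on the knuckle's axis at its underside, 64 below the hinge mouth; z up, x along the case's side, plate centre 120 along -y.
Mind the look-alikes: they are no part of the job. What is shaped like the hinge_pin but purple or red is not meant.

How it is judged:
At the end, for the whole second after the job is handed in: Hinge pin through all three knuckles: flange within 10 mm of the mouth, nose within 12 mm of the hinge axis, upright within 10 degrees. Lid's knuckle within 12 mm of the axis, lid flat within about 6 degrees and turned under 11 degrees from closed. Both at rest (z of hinge_pin in the frame of hinge_mouth below -0.086 m and horizontal distance between each of hinge_pin, lid and hinge_mouth below 0.012 m and angle between the z axis of hinge_pin and the z axis of hinge_mouth, either way round below 0.18 rad and linear speed of each of hinge_pin, lid below 0.02 m/s and angle between the x axis of lid and the x axis of hinge_mouth, either way round below 0.2 rad and angle between lid's own z axis and vertical below 0.1 rad); the robot touches nothing.
It fails at once if the orange latch pin is pulled out or knocked out of place (moved more than 30 mm) (distance of latch_pin from where it was at the start of the episode above 0.03 m).
It also fails if it takes over 45 s, if anything falls off the work surface, if the arm or the gripper's body presses on something with over 40 N, if the wrist force passes 120 N, or if a joint passes its speed limit or range.

## Robot

A 6-joint arm with a two-finger parallel gripper is mounted at the origin on the work surface. World frame = base frame: x ahead of the robot, y to its left, z up, the work surface at z = 0. Lengths are in m, angles in rad, forces in N, time in s.
With the tool pointing down it reaches from about 0.35 to 0.975 m from the base axis. Payload 4.9 kg.
Tool frame: the origin (TCP) lies on the mounting face of the last link; the fingertips stand 173 mm ahead of it and the grasp point (between the pads) lies 155 mm ahead of it; z points along the fingers, y is the direction in which the jaws open and shut (so a half turn about z gives the same grasp; the last joint's range is limited). The gripper opens to 85 mm and grips with 20 to 120 N. Pads are 22 mm wide; open, the fingers measure 114 mm over their backs; the gripper's body (76 mm by 85 mm) begins 54 mm behind the grasp point. The pads swing forward as they close: fully open they stand 13 mm farther back than shut.
Start: joints at [-1.34, 0.053, 1.613, -0, 1.476, -0.119], TCP at [0.214, -0.587, 0.405] pointing down, gripper open.
Joint ranges: [-3.01, 3.01], [-1.01, 2.22], [0.06, 2.58], [-1.02, 4.17], [0.09, 2.62], [-3.14, 3.14]. Speed limits (rad/s): [2.57, 2.57, 3.14, 3.14, 3.14, 3.14].

## Interface

Orientations are given as a unit quaternion [w, x, y, z].
In Python, from plant import manip gives the robot as it stands.
- The arm moves only by the tool play_rows, never from a script. Its argument "increments" is a list of rows, each an object with "offset": the shift along the tool's x, y, z in mm, a list of three; "twist": the turn about the tool's z in rad; "grip": the opening, from 0 (shut) to 1 (fully open). In form: [{"offset": [dx, dy, dz], "twist": twist, "grip": grip}, ...]. A call has 1 to 5 rows; each row is the pose to reach, as a shift and turn from the pose commanded when the call began, along the tool's axes at that moment; what a row does not reach only later rows make up. A row lasts 1/12 s, in which the tool goes at most 41.7 mm and 7.16 degrees, less where a joint would pass 70% of its speed; a pose out of reach is approached as far as the arm can. A call with a gripper value outside its range is refused whole. The fingers move at their own pace and stop on an object; the grip force is fixed at half the most. Time passes only in rows, so rows that repeat a pose let the fingers close. It gives the time, the measured TCP pose, the force and the opening at its end, in the units of the state.
- manip.state(): the state, without advancing time (a new reading comes with each control period).
- manip.grab_frame(name): name is "scene" or "side" or "wrist"; returns the picture (400x640x3 uint8, blue, green, red); there is no depth.
- manip.get_calibration(name): a dict with "fx", "fy", "cx", "cy" (pixels), "T" (4x4, takes a point from camera to world coordinates). Camera axes: x right, y down, z forward; pixel columns grow to the right and rows downward; lengths in m; the calibration is good to about 2 mm. A picture is of the moment at which its call begins: read the wrist's pose just before it. get_calibration takes no time and is no camera call; for the wrist camera it gives the pose at the moment of the call.
- manip.job_done(): hands the job in, once; it reports no verdict.
Trained networks look in the newest picture that a camera, given by its name, has taken for a name from the list of things; names that differ only in an ending like _2 or _b are one class to them, and where a whole thing is asked for, a point or a joint stands for the part that bears it (a point fixed in the world has none). Each returns a list of dicts, best first, with "p" (0 to 1); they miss things now and then, are a little off and sometimes report something else, mostly with a low value. They report only what shows in the picture. A call takes as long as a camera call. They do not tell look-alikes from the thing itself.
- manip.boxes_of(query, camera): "xyz" ([x, y, z] in m, in the coordinates of the camera as it stood for that picture, good to about 4 mm: the middle of the surface that is visible of it).
- manip.tip_of(query, camera): "xyz" ([x, y, z] in m, in the coordinates of the camera as it stood for that picture, good to about 4 mm: a listed point, or the origin of a listed thing).
The state is a dict: "time": time; "joint_pos": joint angles; "joint_vel": joint speeds; "joint_efforts": joint torques, N m; "tool_pos": TCP position; "tool_rot": TCP orientation; "contact_force": force on the tool from outside, world axes, zero at the start; "ft_torque": the same for the moment, N m; "gripper_width": opening from 0.0 (shut) to 1.0 (fully open).
Only numpy, scipy, OpenCV 4.12 (cv2) and the standard library are available. Lean on these libraries where they do the work, as an engineer would, in place of code of your own. Each camera call takes 0.05 s, during which the arm holds its last target. There are 200 camera calls.

## Working session

There is one attempt and no reset: what is moved stays moved. The work goes in short steps, Python scripts to look and compute and a tool call to move; the robot and the scene stay as the last step left them, time stands still between calls to the robot, and variables do not carry over. Pictures are saved under pics/ and viewed, about 8 in all and at most 12, crops included, and the job is handed in when it is done.

Besides the shell and the picture viewer there is one more tool, called after "Call:" by a JSON object that holds its "name" and its "arguments". play_rows: Moves the arm, as the interface text tells. Its arguments: {"type":"object","properties":{"increments":{"type":"array"}},"required":["increments"]}

```bash
mkdir -p pics && cat > h.py <<'E'
import numpy as np, cv2
from plant import manip
def look(cam,qs=(),tips=()):
    T=np.array(manip.get_calibration(cam)["T"]);c=manip.get_calibration(cam)
    im=manip.grab_frame(cam)
    def pr(kind,q,r):
        for d in r:
            x=np.array(d["xyz"]);w=T[:3,:3]@x+T[:3,3]
            print(cam,kind,q,round(d["p"],2),w.round(4),"px",round(c["fx"]*x[0]/x[2]+c["cx"]),round(c["fy"]*x[1]/x[2]+c["cy"]))
    for q in qs: pr("box",q,manip.boxes_of(q,cam))
    for q in tips: pr("tip",q,manip.tip_of(q,cam))
    return im,c
def ray(c,u,v,z):
    T=np.array(c["T"]);d=T[:3,:3]@np.array([(u-c["cx"])/c["fx"],(v-c["cy"])/c["fy"],1]);o=T[:3,3]
    return o+d*(z-o[2])/d[2]
E
python3 - <<'E'
from h import *
ims=[]
for cam in("scene","side"):
    im,c=look(cam,("hinge_pin","latch_pin","lid"),("hinge_pin","latch_pin","hinge_mouth","lid"));ims.append(im)
    cv2.imwrite(f"pics/{cam}0.png",im)
s=manip.state();print(s["time"],s["tool_pos"],s["tool_rot"],s["gripper_width"])
E
```

```text
scene box hinge_pin 0.75 [0.5967 0.1826 0.121 ] px 335 181
scene box hinge_pin 0.58 [0.7166 0.1492 0.1067] px 389 215
scene box hinge_pin 0.56 [0.5874 0.0885 0.1036] px 306 213
scene box hinge_pin 0.56 [0.4846 0.1025 0.1007] px 262 194
scene box latch_pin 0.9 [0.5835 0.2668 0.1338] px 347 154
scene box lid 0.76 [ 0.5659 -0.2038  0.1056] px 167 339
scene tip hinge_pin 0.75 [0.7143 0.157  0.004 ] px 383 255
scene tip hinge_pin 0.68 [0.5797 0.0957 0.0028] px 305 252
scene tip hinge_pin 0.65 [ 0.4788  0.1096 -0.0027] px 266 233
scene tip latch_pin 0.85 [0.5772 0.2777 0.0619] px 345 180
scene tip hinge_mouth 0.76 [ 0.5631 -0.0825  0.1497] px 227 249
scene tip lid 0.93 [ 0.5546 -0.084   0.0853] px 228 280
side box hinge_pin 0.91 [0.4724 0.1002 0.1009] px 269 249
side box hinge_pin 0.74 [0.5836 0.1834 0.1247] px 286 192
side box hinge_pin 0.7 [0.573  0.0879 0.1017] px 319 224
side box latch_pin 0.79 [0.5696 0.263  0.1214] px 253 183
side box lid 0.77 [ 0.5488 -0.2065  0.1017] px 486 327
side box lid 0.32 [ 0.4716 -0.1477  0.0692] px 404 358
side tip hinge_pin 0.95 [ 7.186e-01  1.550e-01 -3.000e-04] px 343 224
side tip hinge_pin 0.76 [ 0.5809  0.0942 -0.0045] px 320 269
side tip hinge_pin 0.74 [0.476  0.1059 0.0012] px 273 293
side tip hinge_mouth 0.6 [ 0.5566 -0.0823  0.1404] px 402 253
side tip lid 0.74 [ 0.5605 -0.0779  0.0788] px 397 285
0.8 [ 0.2141733  -0.58713521  0.404741  ] [1.37472782e-05 9.84746077e-01 1.73997599e-01 1.18735133e-05] 1.0015890401567231
```

View pics/scene0.png

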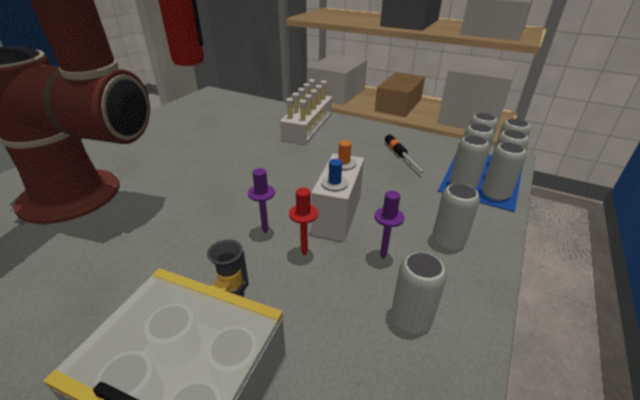

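View pics/side0.png

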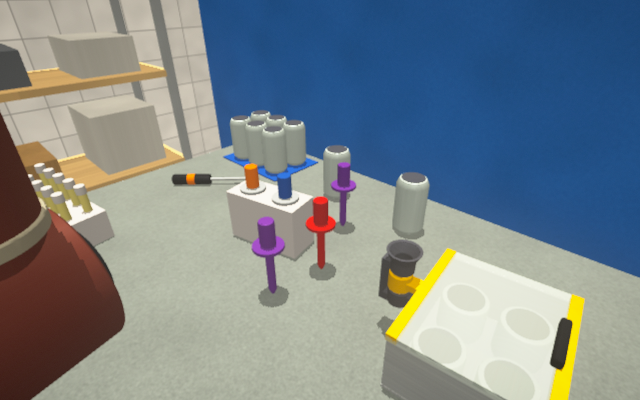

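Candidates in the scene and side pictures (scene px / side px):
- purple: (260,187) / (267,240)
- purple: (390,210) / (343,183)
- red: (303,207) / (320,215)
- blue, in the block: (335,178) / (285,190)
- orange, in the block: (345,153) / (252,178)

The blue one is the hinge pin, because it has a blue grip and stands in the white block. Next I confirm it in a crop and triangulate its position.

```bash
cat >> h.py <<'E'
def blob(im,lo,hi,roi):
    u0,v0,u1,v1=roi
    m=cv2.inRange(cv2.cvtColor(im,cv2.COLOR_BGR2HSV)[v0:v1,u0:u1],lo,hi)
    n,l,st,ce=cv2.connectedComponentsWithStats(m);k=1+st[1:,4].argmax()
    return ce[k]+[u0,v0],st[k]
def tri(obs):
    A=np.zeros((3,3));b=np.zeros(3)
    for c,(u,v) in obs:
        T=np.array(c["T"]);d=T[:3,:3]@np.array([(u-c["cx"])/c["fx"],(v-c["cy"])/c["fy"],1]);d/=np.linalg.norm(d)
        P=np.eye(3)-np.outer(d,d);A+=P;b+=P@T[:3,3]
    return np.linalg.solve(A,b)
E
python3 - <<'E'
from h import *
o=[];cr=[]
for cam,roi in(("scene",(322,150,350,190)),("side",(272,165,300,203))):
    im=cv2.imread(f"pics/{cam}0.png");c=manip.get_calibration(cam)
    p,st=blob(im,(100,120,40),(125,255,255),roi);print(cam,p,st);o.append((c,p))
    u,v=map(int,p);cr.append(cv2.resize(im[v-60:v+60,u-80:u+80],None,fx=2.5,fy=2.5,interpolation=cv2.INTER_CUBIC))
print(tri(o));cv2.imwrite("pics/crop.png",np.hstack(cr))
E
```

```text
scene [334.81349206 171.08730159] [  7  10  13  24 252]
side [285.09492274 180.49889625] [  0   0  28  34 453]
[0.5926564  0.19158001 0.13936988]
```

View pics/crop.png

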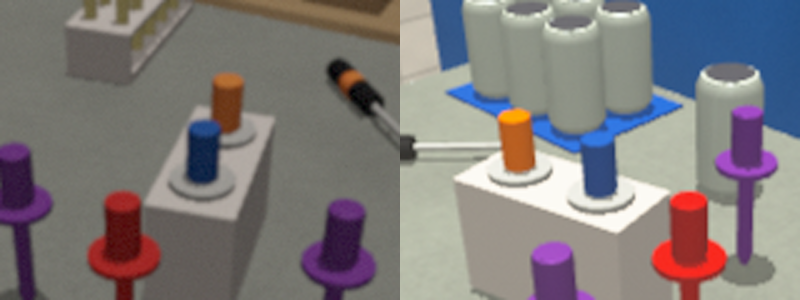

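Call:
{"name": "play_rows", "arguments": {"increments": [{"offset": [25,-30,0],"twist": -0.06,"grip": 1},{"offset": [50,-50,0],"twist": -0.18,"grip": 1},{"offset": [80,-75,0],"twist": -0.3,"grip": 1},{"offset": [110,-100,0],"twist": -0.42,"grip": 1},{"offset": [140,-125,0],"twist": -0.54,"grip": 1}]}}

```text
time: 1.22
tool_pos: [0.3033, -0.4203, 0.4047]
tool_rot: [0.0, 0.902, 0.433, 0.0]
contact_force: [0.5, -0.1, 0.1]
gripper_width: 1.0
```

The crop shows the blue grip standing in the white block beside the orange one; the red and purple pins stand free on the table. I keep moving towards the blue grip.

Call:
{"name": "play_rows", "arguments": {"increments": [{"offset": [40,-9,0],"twist": -0.12,"grip": 1},{"offset": [80,-19,0],"twist": -0.24,"grip": 1},{"offset": [120,-29,0],"twist": -0.36,"grip": 1},{"offset": [160,-39,0],"twist": -0.48,"grip": 1},{"offset": [200,-48,0],"twist": -0.6,"grip": 1}]}}

```text
time: 1.63
tool_pos: [0.3917, -0.2342, 0.405]
tool_rot: [0.001, 0.733, 0.68, 0.0]
contact_force: [0.6, 0.0, -0.8]
gripper_width: 0.995
```

Call:
{"name": "play_rows", "arguments": {"increments": [{"offset": [38,15,0],"twist": -0.04,"grip": 1},{"offset": [76,30,0],"twist": -0.08,"grip": 1},{"offset": [114,46,0],"twist": -0.081,"grip": 1},{"offset": [152,61,0],"twist": -0.081,"grip": 1},{"offset": [190,76,0],"twist": -0.081,"grip": 1}]}}

```text
time: 2.05
tool_pos: [0.483, -0.0508, 0.4052]
tool_rot: [0.001, 0.707, 0.707, 0.0]
contact_force: [1.6, -0.0, 0.2]
gripper_width: 1.002
```

Call:
{"name": "play_rows", "arguments": {"increments": [{"offset": [38,16,0],"twist": 0,"grip": 1},{"offset": [76,33,0],"twist": 0,"grip": 1},{"offset": [114,50,0],"twist": 0,"grip": 1},{"offset": [152,67,0],"twist": 0,"grip": 1},{"offset": [190,84,0],"twist": 0,"grip": 1}]}}

```text
time: 2.47
tool_pos: [0.567, 0.1394, 0.4049]
tool_rot: [0.0, 0.707, 0.707, 0.0]
contact_force: [1.2, -0.4, 0.3]
gripper_width: 0.997
```

```bash
python3 - <<'E'
from h import *
im,c=look("wrist",("hinge_pin","latch_pin"),("hinge_pin","latch_pin"))
cv2.imwrite("pics/w1.png",im)
s=manip.state();print(s["time"],s["tool_pos"],s["tool_rot"]); print(np.array(c["T"]).round(3))
E
```

```text
wrist box hinge_pin 0.9 [0.5909 0.1983 0.1105] px 352 116
wrist box hinge_pin 0.73 [0.5824 0.0976 0.0354] px 335 210
wrist box hinge_pin 0.72 [0.6783 0.1417 0.0384] px 433 169
wrist box hinge_pin 0.63 [0.8269 0.1704 0.035 ] px 588 139
wrist box latch_pin 0.72 [0.5749 0.262  0.1102] px 331 20
wrist tip hinge_pin 0.95 [0.5931 0.1892 0.0066] px 346 117
wrist tip hinge_pin 0.73 [0.606  0.0799 0.0047] px 355 216
wrist tip hinge_pin 0.71 [0.5761 0.2722 0.0586] px 331 18
wrist tip hinge_pin 0.64 [0.5036 0.0613 0.0555] px 258 250
wrist tip hinge_pin 0.62 [0.7571 0.1097 0.0556] px 516 205
wrist tip latch_pin 0.56 [0.5769 0.2745 0.0578] px 332 15
2.7167 [0.56652994 0.13713987 0.4044936 ] [-3.08730970e-05  7.06921276e-01  7.07292131e-01 -3.87384873e-04]
[[ 1.     0.     0.001  0.568]
 [ 0.001 -0.951 -0.31   0.218]
 [ 0.001  0.31  -0.951  0.375]
 [ 0.     0.     0.     1.   ]]
```

View pics/w1.png

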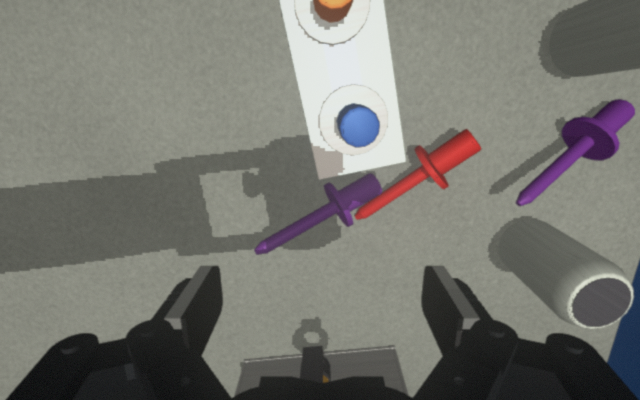

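The wrist picture shows the blue top at (358,125) on a white flange centred near (353,119), with orange at (333,10). The red and purple pins are now lying on the table clear of the block, so only the blue one matters. I compute the centre from the flange and the top.

```bash
python3 - <<'E'
from h import *
im=cv2.imread("pics/w1.png");c=manip.get_calibration("wrist")
p,st=blob(im,(100,90,40),(125,255,255),(320,85,390,160));print(p,st)
print("bbox ctr",st[:4]+[320,85,0,0])
print("top",ray(c,*p,.152),"flange",ray(c,353,119,.110))
s=manip.state();print(s["tool_pos"])
E
```

```text
[358.93072535 126.10431948] [  19   21   40   41 1227]
bbox ctr [339 106  40  41]
top [0.59082319 0.19282472 0.152     ] flange [0.59067963 0.19359116 0.11      ]
[0.56652994 0.13713987 0.4044936 ]
```

Call:
{"name": "play_rows", "arguments": {"increments": [{"offset": [27,12,0],"twist": 0,"grip": 1},{"offset": [55,24,10],"twist": 0,"grip": 1},{"offset": [55,24,40],"twist": 0,"grip": 1},{"offset": [55,24,75],"twist": 0,"grip": 1},{"offset": [55,24,100],"twist": 0,"grip": 1}]}}

```text
time: 3.13
tool_pos: [0.59, 0.1907, 0.3027]
tool_rot: [-0.0, 0.708, 0.707, -0.001]
contact_force: [-0.5, 0.2, -0.8]
gripper_width: 1.001
```

Call:
{"name": "play_rows", "arguments": {"increments": [{"offset": [0,0,13],"twist": 0,"grip": 1},{"offset": [0,0,13],"twist": 0,"grip": 0},{"offset": [0,0,13],"twist": 0,"grip": 0},{"offset": [0,0,13],"twist": 0,"grip": 0},{"offset": [0,0,13],"twist": 0,"grip": 0}]}}

```text
time: 3.55
tool_pos: [0.5916, 0.1919, 0.2948]
tool_rot: [0.001, 0.707, 0.707, 0.002]
contact_force: [0.4, 0.9, 0.6]
gripper_width: 0.455
```

Call:
{"name": "play_rows", "arguments": {"increments": [{"offset": [0,0,0],"twist": 0,"grip": 0},{"offset": [0,0,0],"twist": 0,"grip": 0},{"offset": [0,0,0],"twist": 0,"grip": 0},{"offset": [0,0,0],"twist": 0,"grip": 0},{"offset": [0,0,0],"twist": 0,"grip": 0}]}}

```text
time: 3.97
tool_pos: [0.5915, 0.1922, 0.2944]
tool_rot: [0.001, 0.707, 0.707, 0.002]
contact_force: [-0.0, -0.9, 6.5]
gripper_width: 0.294
```

Gripped at 25 mm. Lifting.

Call:
{"name": "play_rows", "arguments": {"increments": [{"offset": [0,0,-5],"twist": 0,"grip": 0},{"offset": [0,0,-15],"twist": 0,"grip": 0},{"offset": [0,0,-30],"twist": 0,"grip": 0},{"offset": [0,0,-50],"twist": 0,"grip": 0},{"offset": [0,0,-70],"twist": 0,"grip": 0}]}}

```text
time: 4.38
tool_pos: [0.5901, 0.1921, 0.3617]
tool_rot: [-0.001, 0.707, 0.707, -0.001]
contact_force: [0.7, 0.1, -1.3]
gripper_width: 0.29
```

Call:
{"name": "play_rows", "arguments": {"increments": [{"offset": [0,0,-22],"twist": 0,"grip": 0},{"offset": [0,0,-44],"twist": 0,"grip": 0},{"offset": [0,0,-70],"twist": 0,"grip": 0},{"offset": [0,0,-90],"twist": 0,"grip": 0},{"offset": [0,0,-100],"twist": 0,"grip": 0}]}}

```text
time: 4.8
tool_pos: [0.5906, 0.1922, 0.4657]
tool_rot: [0.001, 0.707, 0.707, 0.002]
contact_force: [0.6, 0.7, -1.3]
gripper_width: 0.288
```

```bash
python3 - <<'E'
from h import *
for cam in("scene","side"):
    im,c=look(cam,("hinge_pin",),("hinge_pin","latch_pin","hinge_mouth","lid"))
    cv2.imwrite(f"pics/{cam}2.png",im)
im,c=look("wrist",(),("hinge_pin",));cv2.imwrite("pics/w2.png",im)
a=cv2.imread("pics/scene2.png");b=cv2.imread("pics/side2.png")
cv2.imwrite("pics/both2.png",np.hstack([a[40:360,160:560],b[40:360,180:580]]))
s=manip.state();print(s["time"],s["tool_pos"],s["tool_rot"],s["contact_force"],s["ft_torque"])
E
```

```text
scene box hinge_pin 0.87 [0.5869 0.0942 0.0345] px 308 241
scene box hinge_pin 0.84 [0.5947 0.1886 0.287 ] px 339 92
scene box hinge_pin 0.77 [0.8409 0.1719 0.0344] px 457 262
scene box hinge_pin 0.56 [0.6775 0.1361 0.0284] px 361 246
scene tip hinge_pin 0.98 [0.5917 0.1941 0.1815] px 336 149
scene tip hinge_pin 0.91 [0.4991 0.0573 0.0549] px 256 229
scene tip hinge_pin 0.63 [0.6054 0.0798 0.0072] px 313 260
scene tip latch_pin 0.74 [0.5744 0.2789 0.0624] px 344 180
scene tip hinge_mouth 0.65 [ 0.559  -0.0797  0.1497] px 226 247
scene tip lid 0.9 [ 0.5548 -0.0817  0.0842] px 229 280
scene tip lid 0.53 [0.5732 0.2741 0.0638] px 343 180
side box hinge_pin 0.91 [0.5785 0.0893 0.0365] px 321 253
side box hinge_pin 0.89 [0.6709 0.1347 0.0242] px 336 228
side box hinge_pin 0.61 [0.586  0.1852 0.2739] px 281 112
side tip hinge_pin 0.73 [0.5902 0.1917 0.1775] px 283 164
side tip hinge_pin 0.72 [0.7624 0.1085 0.052 ] px 374 204
side tip hinge_pin 0.65 [0.4954 0.0582 0.0506] px 299 278
side tip hinge_pin 0.63 [0.6073 0.0792 0.0019] px 336 263
side tip hinge_pin 0.52 [ 0.5599 -0.0798  0.0849] px 398 282
side tip hinge_mouth 0.57 [ 0.5539 -0.0834  0.1398] px 402 255
side tip lid 0.94 [ 0.5611 -0.0803  0.0836] px 399 283
wrist tip hinge_pin 0.86 [0.5925 0.1933 0.1753] px 323 194
wrist tip hinge_pin 0.8 [0.7569 0.1132 0.0561] px 464 230
wrist tip hinge_pin 0.72 [0.5015 0.056  0.0519] px 248 272
5.5 [0.59063138 0.19209379 0.46145298] [-1.28197108e-04  7.07119721e-01  7.07093814e-01 -1.48560356e-04] [ 0.49302488 -0.31322719 -1.71889007] [-0.01184574  0.03147377 -0.0546812 ]
```

View pics/both2.png

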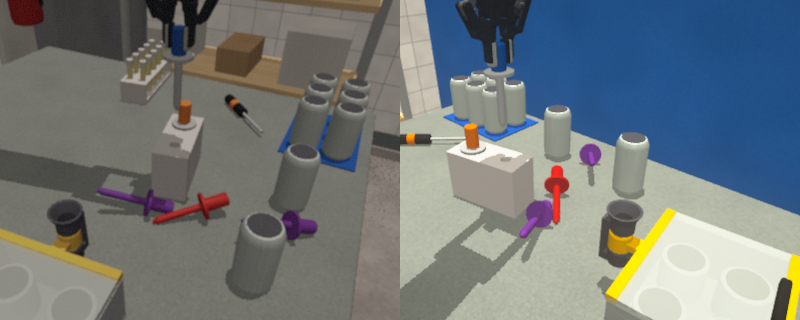

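The pin hangs upright, its nose about 283 mm below the TCP. The orange pin is still in place and the mouth is unoccluded, so I enlarge the rim to measure it.

```bash
python3 - <<'E'
from h import *
out=[]
for cam,(u,v) in(("scene",(227,255)),("side",(403,250))):
    a=cv2.imread(f"pics/{cam}2.png")[v-24:v+24,u-24:u+24]
    out.append(cv2.resize(np.clip(a*1.5,0,255).astype("uint8"),(392,392),interpolation=cv2.INTER_CUBIC))
    c=manip.get_calibration(cam)
    # predicted rim circle (r=22 outer guess) for candidate centre
    T=np.linalg.inv(np.array(c["T"]))
    P=np.array([[.558,-.0815,.146]]);q=(T[:3,:3]@P.T).T+T[:3,3]
    print(cam,(c["fx"]*q[:,0]/q[:,2]+c["cx"]),(c["fy"]*q[:,1]/q[:,2]+c["cy"]))
cv2.imwrite("pics/rim.png",np.hstack(out))
E
```

```text
scene [224.70544453] [249.43381165]
side [402.66702265] [249.20343695]
```

View pics/rim.png

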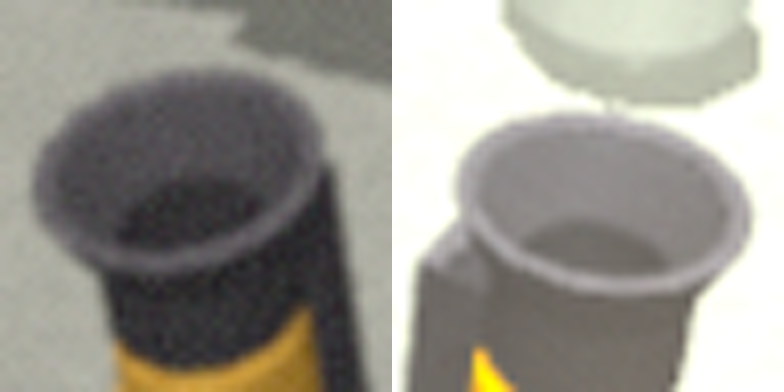

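Call:
{"name": "play_rows", "arguments": {"increments": [{"offset": [-20,-3,0],"twist": 0,"grip": 0},{"offset": [-55,-8,0],"twist": 0,"grip": 0},{"offset": [-95,-13,0],"twist": 0,"grip": 0},{"offset": [-130,-17,0],"twist": 0,"grip": 0},{"offset": [-150,-20,0],"twist": 0,"grip": 0}]}}

```text
time: 5.92
tool_pos: [0.5701, 0.0394, 0.4619]
tool_rot: [0.001, 0.708, 0.706, -0.0]
contact_force: [0.8, 0.5, -2.7]
gripper_width: 0.288
```

The rim crop gives centres of about (224.4,251.4) in scene and (404.6,250.5) in side.

```bash
python3 - <<'E'
from h import *
cs,cd=manip.get_calibration("scene"),manip.get_calibration("side")
a,b=(224.4,251.4),(404.6,250.5)
print(tri([(cs,a),(cd,b)]),ray(cs,*a,.146),ray(cd,*b,.146))
s=manip.state();print(s["tool_pos"],s["tool_rot"])
E
```

```text
[ 0.55908949 -0.08386383  0.14460817] [ 0.56015652 -0.0847136   0.146     ] [ 0.55733898 -0.08490388  0.146     ]
[0.57013771 0.03937518 0.46187247] [ 6.12802212e-04  7.07823460e-01  7.06388988e-01 -4.14073946e-04]
```

Call:
{"name": "play_rows", "arguments": {"increments": [{"offset": [-25,-3,0],"twist": 0,"grip": 0},{"offset": [-60,-6,0],"twist": 0,"grip": 0},{"offset": [-95,-9,0],"twist": 0,"grip": 0},{"offset": [-117,-11,0],"twist": 0,"grip": 0},{"offset": [-125,-11,0],"twist": 0,"grip": 0}]}}

```text
time: 6.33
tool_pos: [0.5592, -0.0857, 0.4619]
tool_rot: [0.001, 0.708, 0.706, -0.0]
contact_force: [0.8, 0.3, -2.3]
gripper_width: 0.289
```

```bash
python3 - <<'E'
from h import *
out=[]
for cam,(u,v) in(("scene",(227,215)),("side",(403,210))):
    im,c=look(cam,(),("hinge_pin","hinge_mouth"))
    out.append(cv2.resize(np.clip(im[v-70:v+70,u-50:u+50]*1.3,0,255).astype("uint8"),(400,560),interpolation=cv2.INTER_CUBIC))
cv2.imwrite("pics/align.png",np.hstack(out))
s=manip.state();print(s["tool_pos"],s["tool_rot"])
E
```

```text
scene tip hinge_pin 0.98 [0.5001 0.0604 0.0498] px 258 231
scene tip hinge_pin 0.91 [0.6072 0.0809 0.0077] px 314 260
scene tip hinge_pin 0.85 [ 0.5594 -0.0834  0.1769] px 221 233
scene tip hinge_mouth 0.71 [ 0.5625 -0.0835  0.1505] px 226 249
side tip hinge_pin 0.8 [0.4971 0.0549 0.0537] px 302 277
side tip hinge_pin 0.77 [0.7639 0.1083 0.0522] px 374 203
side tip hinge_pin 0.69 [0.607  0.0783 0.0011] px 336 263
side tip hinge_pin 0.61 [ 0.5607 -0.0846  0.1779] px 408 230
side tip hinge_mouth 0.94 [ 0.558  -0.0827  0.1404] px 403 253
[ 0.55976822 -0.08162521  0.46171937] [-1.80382756e-04  7.06508992e-01  7.07704008e-01  2.22730041e-04]
```

View pics/align.png

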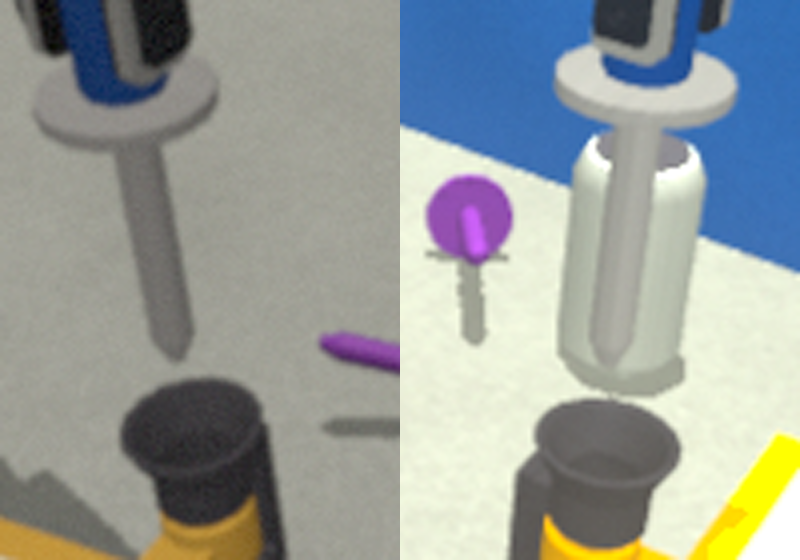

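The nose points at the mouth in both views, about 2 mm left in side. I nudge it by 1 mm in each axis and go down in stages, watching the force.

Call:
{"name": "play_rows", "arguments": {"increments": [{"offset": [-1,1,8],"twist": 0,"grip": 0},{"offset": [-1,1,20],"twist": 0,"grip": 0},{"offset": [-1,1,32],"twist": 0,"grip": 0},{"offset": [-1,1,42],"twist": 0,"grip": 0},{"offset": [-1,1,50],"twist": 0,"grip": 0}]}}

```text
time: 7.05
tool_pos: [0.5602, -0.0835, 0.4089]
tool_rot: [-0.001, 0.707, 0.707, -0.001]
contact_force: [-0.2, 0.7, -2.0]
gripper_width: 0.289
```

Call:
{"name": "play_rows", "arguments": {"increments": [{"offset": [0,0,6],"twist": 0,"grip": 0},{"offset": [0,0,12],"twist": 0,"grip": 0},{"offset": [0,0,18],"twist": 0,"grip": 0},{"offset": [0,0,24],"twist": 0,"grip": 0},{"offset": [0,0,24],"twist": 0,"grip": 0}]}}

```text
time: 7.47
tool_pos: [0.5604, -0.0839, 0.3862]
tool_rot: [-0.001, 0.707, 0.707, -0.0]
contact_force: [-0.2, -1.3, -1.7]
gripper_width: 0.286
```

The nose is in the bore with no side force. Continuing through the yellow knuckle.

Call:
{"name": "play_rows", "arguments": {"increments": [{"offset": [0,0,6],"twist": 0,"grip": 0},{"offset": [0,0,12],"twist": 0,"grip": 0},{"offset": [0,0,18],"twist": 0,"grip": 0},{"offset": [0,0,24],"twist": 0,"grip": 0},{"offset": [0,0,24],"twist": 0,"grip": 0}]}}

```text
time: 7.88
tool_pos: [0.5602, -0.0838, 0.3617]
tool_rot: [-0.001, 0.707, 0.707, -0.001]
contact_force: [0.2, 0.1, -2.4]
gripper_width: 0.283
```

Call:
{"name": "play_rows", "arguments": {"increments": [{"offset": [0,0,6],"twist": 0,"grip": 0},{"offset": [0,0,12],"twist": 0,"grip": 0},{"offset": [0,0,18],"twist": 0,"grip": 0},{"offset": [0,0,24],"twist": 0,"grip": 0},{"offset": [0,0,24],"twist": 0,"grip": 0}]}}

```text
time: 8.3
tool_pos: [0.5601, -0.0838, 0.3377]
tool_rot: [-0.001, 0.707, 0.707, -0.001]
contact_force: [-0.2, 0.8, -2.5]
gripper_width: 0.288
```

```bash
python3 - <<'E'
from h import *
out=[]
for cam,(u,v) in(("scene",(227,245)),("side",(403,245))):
    im,c=look(cam,(),("hinge_pin","hinge_mouth","lid","latch_pin"))
    out.append(cv2.resize(np.clip(im[v-70:v+70,u-50:u+50]*1.3,0,255).astype("uint8"),(400,560),interpolation=cv2.INTER_CUBIC))
cv2.imwrite("pics/in.png",np.hstack(out))
s=manip.state();print(s["tool_pos"],s["tool_rot"],s["contact_force"])
E
```

```text
scene tip hinge_pin 0.85 [0.6064 0.0794 0.0055] px 313 261
scene tip hinge_pin 0.8 [0.5    0.0585 0.0484] px 257 232
scene tip hinge_mouth 0.69 [ 0.56   -0.0815  0.1489] px 226 248
scene tip lid 0.91 [ 0.5533 -0.0829  0.0839] px 228 280
scene tip latch_pin 0.91 [0.5753 0.2749 0.0609] px 344 181
side tip hinge_pin 0.84 [0.7617 0.1095 0.0539] px 373 203
side tip hinge_pin 0.66 [0.6069 0.0771 0.0013] px 336 264
side tip hinge_pin 0.6 [0.498  0.055  0.0545] px 302 277
side tip hinge_mouth 0.92 [ 0.5589 -0.0809  0.1378] px 402 254
side tip lid 0.77 [ 0.5589 -0.0821  0.0805] px 399 286
[ 0.56067636 -0.08389241  0.33998335] [2.00924580e-04 7.07091234e-01 7.07122288e-01 1.25986777e-04] [ 0.2950532  -0.14418144 -2.87902847]
```

View pics/in.png

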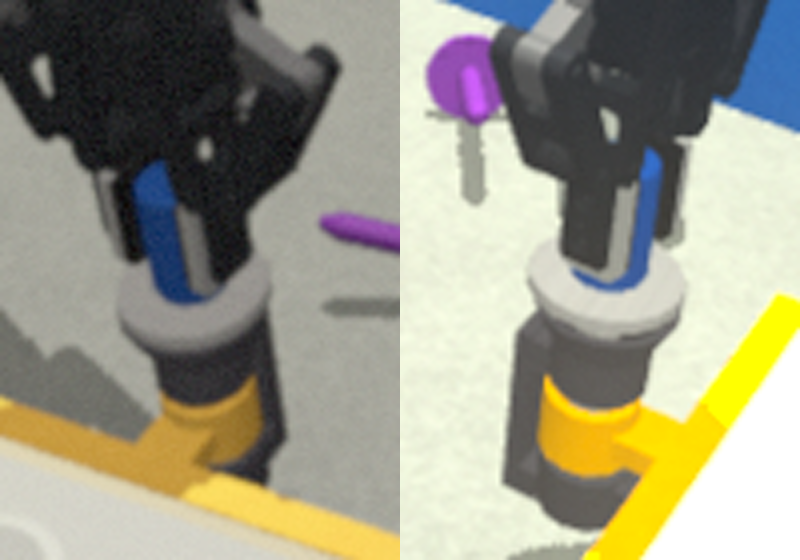

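The flange is a few mm above the rim. I ease down to contact.

Call:
{"name": "play_rows", "arguments": {"increments": [{"offset": [0,0,1],"twist": 0,"grip": 0},{"offset": [0,0,2],"twist": 0,"grip": 0},{"offset": [0,0,3],"twist": 0,"grip": 0},{"offset": [0,0,4],"twist": 0,"grip": 0},{"offset": [0,0,4],"twist": 0,"grip": 0}]}}

```text
time: 9.22
tool_pos: [0.5607, -0.0839, 0.3364]
tool_rot: [0.0, 0.707, 0.707, 0.0]
contact_force: [-1.8, 1.2, 2.1]
gripper_width: 0.287
```

Contact: the vertical force rose by about 5 N. Releasing, then straight up.

Call:
{"name": "play_rows", "arguments": {"increments": [{"offset": [0,0,0],"twist": 0,"grip": 0.5},{"offset": [0,0,0],"twist": 0,"grip": 0.8},{"offset": [0,0,0],"twist": 0,"grip": 1},{"offset": [0,0,0],"twist": 0,"grip": 1},{"offset": [0,0,0],"twist": 0,"grip": 1}]}}

```text
time: 9.63
tool_pos: [0.5607, -0.0839, 0.3357]
tool_rot: [0.0, 0.707, 0.707, 0.0]
contact_force: [0.7, -0.7, 0.8]
gripper_width: 0.969
```

Call:
{"name": "play_rows", "arguments": {"increments": [{"offset": [0,0,-10],"twist": 0,"grip": 1},{"offset": [0,0,-30],"twist": 0,"grip": 1},{"offset": [0,0,-60],"twist": 0,"grip": 1},{"offset": [0,0,-90],"twist": 0,"grip": 1},{"offset": [0,0,-120],"twist": 0,"grip": 1}]}}

```text
time: 10.05
tool_pos: [0.5604, -0.0838, 0.4576]
tool_rot: [0.0, 0.707, 0.707, 0.0]
contact_force: [0.1, 0.2, 0.9]
gripper_width: 0.997
```

```bash
python3 - <<'E'
from h import *
out=[]
for cam,(u,v) in(("scene",(227,265)),("side",(423,265))):
    im,c=look(cam,("hinge_pin","lid"),("hinge_pin","hinge_mouth","lid","latch_pin"))
    out.append(cv2.resize(np.clip(im[v-90:v+90,u-65:u+65]*1.3,0,255).astype("uint8"),(400,554),interpolation=cv2.INTER_CUBIC))
cv2.imwrite("pics/end.png",np.hstack(out))
s=manip.state();print(s["tool_pos"],s["contact_force"],s["gripper_width"])
E
```

```text
scene box hinge_pin 0.9 [0.679  0.1319 0.0309] px 361 247
scene box hinge_pin 0.64 [0.8419 0.1731 0.0342] px 457 262
scene box hinge_pin 0.57 [ 0.5699 -0.0898  0.16  ] px 226 248
scene box hinge_pin 0.57 [0.5862 0.0923 0.0334] px 307 242
scene box lid 0.88 [ 0.5646 -0.2045  0.1032] px 167 341
scene tip hinge_pin 0.79 [0.604  0.0822 0.008 ] px 312 259
scene tip hinge_pin 0.61 [0.4999 0.0583 0.0514] px 257 231
scene tip lid 0.72 [ 0.5551 -0.0843  0.0863] px 228 280
scene tip latch_pin 0.63 [0.5743 0.2761 0.0646] px 344 179
side box hinge_pin 0.97 [0.577  0.089  0.0376] px 321 253
side box hinge_pin 0.77 [0.8276 0.1632 0.0354] px 371 191
side box hinge_pin 0.76 [ 0.5534 -0.0874  0.1628] px 406 242
side box hinge_pin 0.64 [0.6688 0.133  0.0241] px 336 228
side box lid 0.68 [ 0.5497 -0.2034  0.1036] px 484 324
side tip hinge_pin 0.97 [ 0.6068  0.077  -0.0011] px 336 265
side tip hinge_pin 0.87 [0.4982 0.0558 0.0538] px 302 277
side tip hinge_pin 0.61 [0.7609 0.1102 0.0522] px 373 204
side tip hinge_mouth 0.98 [ 0.5632 -0.0854  0.1431] px 407 250
side tip lid 0.8 [ 0.5605 -0.08    0.0813] px 398 284
[ 0.56059621 -0.0838987   0.45521171] [-0.47137255  0.28573821  0.18915162] 0.9989346968798675
```

View pics/end.png

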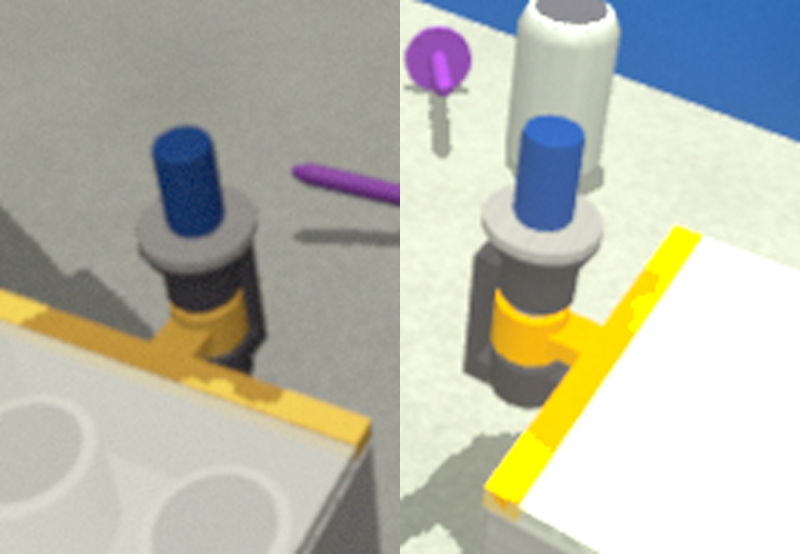

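The pin sits upright with its flange on the rim, the lid is flat and closed, and the gripper is clear. Handing in.

```bash
python3 -c "
from plant import manip
print(manip.job_done(), manip.state()['time'])"
```

```text
the job is handed in; nothing more can be done
the job is handed in; nothing more can be done
```

The hinge pin is home. I took the blue-gripped pin out of the block, lowered it through the three knuckles until its flange touched the rim, let go and backed straight up. I handed the job in at about 10.5 s on the robot's clock; no verdict is reported.

- **Last pictures:** Both the scene and side views show the blue pin upright with its flange on the top knuckle. The lid is flat and closed, with its detected position unchanged within the networks' few mm of noise. The gripper was open, about 0.12 m above the release pose, with no contact force.
- **Latch pin:** It was detected where it started, within about 4 mm, in the scene view. The side view did not report it.
- **Not confirmed:** In the last pictures the networks did not report the hinge pin's nose, which is hidden in the knuckles. How deep it sits rests on the contact I felt (about 5 N) and on the pictures.
- **Look-alikes:** The free-standing red and purple pins had toppled by the time of the first wrist picture. I did not see the cause, and the arm had felt no contact. The ones detected at the end are still on the table.

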